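Knock a stuck tube adapter out of a centrifuge bucket

TASK

The grey tube adapter is stuck in the centrifuge bucket that hangs mouth down in the knock-out stand. First press the cap of the clamped release-spray can down and let it spring back up; then take the push-out rod from its rack, push the adapter out through the hole in the bucket's bottom so that it falls into the tray beneath, and leave the rod standing in that hole with its collar resting on the bucket. Leave the other things on the bench where they are.

Things in the scene. Friction and masses are not known exactly. Their poses are not given: they have to be found in the camera images.
- knockout: White knock-out stand, bolted down, base plate 130 x 270 mm; origin on the table under the bucket's axis, z up, y from the bucket towards the spray can. Two columns 150 mm high (outer faces 74 mm from the axis at +y and -y) hold an aluminium centrifuge bucket, 78 mm across, 76 mm tall, mouth down by side pins; its bottom (10 mm thick) faces up, 176 mm above the table, its mouth is at 100 mm.
- hole (a point): Centre of the round access hole, 30 mm across, in the bucket's upturned bottom, level with the bucket's flat top face (176 mm above the table). Axes as the stand. The top of the stuck adapter lies 14 mm below this point.
- tray (a point): Centre of the floor of the catch tray (116 mm along x, 100 mm along y, rim 15 mm above its floor) straight under the bucket's mouth; the floor is 8 mm above the table. Axes as the stand.
- adapter_center (a point): Centre of the stuck tube adapter: grey plastic cylinder, 52 mm across, 84 mm long, upright, 0.17 kg, with a waist. It is inside the bucket, the lowest 22 mm showing below the mouth; three sprung noses in the mouth hold it by the waist. A push of 7 to 11 N breaks it loose over the first 10 mm; it then drags lightly down to about 55 mm and drops the last 15 mm into the tray.
- rod_grip (a point): Centre of the handle of the push-out rod: black round handle, 30 mm across, 80 mm tall, upright. Under it a steel collar, 48 mm across, 8 mm thick, and a steel shank, 14 mm across, 80 mm long. This point is 48 mm above the collar's underside, 128 mm above the shank's tip. 0.25 kg. With the collar on the bucket, the tip is 80 mm below its top face, just above the ejected adapter.
- rack: Fixed plywood rack, 100 x 100 mm, 90 mm high; origin on the table under its centre, z up. The rod stands in it at the start: shank in a 20 mm hole at the centre, collar resting on top; it must be lifted more than 80 mm to come clear.
- rod_tip (a point): Centre of the lower end of the rod's shank.
- rod_collar (a point): Centre of the underside of the rod's collar.
- cap_top (a point): Centre of the top face of the spray can's sprung white nozzle cap, a disc 36 mm across and 22 mm tall; its top is 198 mm above the table when up. The can, 56 mm across, is clamped to the stand 140 mm from the bucket's axis, nozzle towards the bucket.
- cap (a joint): Travel of the spray cap: 0 up, 0.008 m fully down. It starts to move at 2 N and is fully down at 6 N; it springs back by itself.
- spare_bucket: Bystander, loose: a spare aluminium bucket standing mouth up, 76 mm across, 75 mm tall. Origin at the centre of its underside.
- dishes: Bystander, loose: a stack of three clear round dishes, 93 mm across, 42 mm tall. Origin at the centre of its underside.
- beaker: Bystander, loose: a glass beaker, 72 mm across, 95 mm tall. Origin at the centre of its underside.
- wash_bottle: Bystander, loose: a white plastic bottle, 68 mm across, 170 mm tall. Origin at the centre of its underside.
- jar: Bystander, loose: an amber glass jar with a blue screw cap, 70 mm across, 85 mm tall. Origin at the centre of its underside.
Things that resemble listed ones, but are neither listed nor needed, are in the scene too. What is shaped like the part that bears rod_grip but red is not meant.

How it is judged (in metres and radians):
On the way, in this order (a step that is already met when the one before it is completed fails the run):
1. the spray cap is pressed down by at least 5 mm of its 8 mm, the adapter still stuck (value of joint cap above 0.005 m and height (world z) of adapter_center above 0.11 m), for 0.05 s.
2. the cap is let up again (within 1.5 mm of its top) (value of joint cap below 0.0015 m), for 0.05 s.
3. the rod, its tip in the access hole, pushes on the stuck adapter (contact force between rod and adapter above 1 N and horizontal distance between rod_tip and hole below 0.015 m and z of rod_tip in the frame of hole below -0.01 m and height (world z) of adapter_center above 0.07 m), for 0.05 s.
At the end, for the whole second after the job is handed in: The adapter rests in the tray (centre over the tray, at most 56 mm above the table); the rod rests in the hole, collar centre within 15 mm of the hole's centre and at most 8 mm above the bucket, tip at least 65 mm below the bucket's top; the spray cap is up within 1.5 mm (x of adapter_center in the frame of tray between -0.058 and 0.058 m and y of adapter_center in the frame of tray between -0.05 and 0.05 m and height (world z) of adapter_center below 0.056 m and linear speed of each of adapter, rod below 0.02 m/s and horizontal distance between rod_collar and hole below 0.015 m and z of rod_collar in the frame of hole below 0.008 m and z of rod_tip in the frame of hole below -0.065 m and value of joint cap below 0.0015 m); the robot touches nothing.
It fails at once if the spare bucket is moved by more than 30 mm or tipped (distance of spare_bucket from where it was at the start of the episode above 0.03 m or angle between spare_bucket's own z axis and vertical above 0.4 rad).
It fails at once if the stack of dishes is moved by more than 30 mm or tipped (distance of dishes from where it was at the start of the episode above 0.03 m or angle between dishes's own z axis and vertical above 0.4 rad).
It fails at once if the beaker is moved by more than 30 mm or tipped (distance of beaker from where it was at the start of the episode above 0.03 m or angle between beaker's own z axis and vertical above 0.4 rad).
It fails at once if the wash bottle is moved by more than 30 mm or tipped (distance of wash_bottle from where it was at the start of the episode above 0.03 m or angle between wash_bottle's own z axis and vertical above 0.4 rad).
It fails at once if the jar is moved by more than 30 mm or tipped (distance of jar from where it was at the start of the episode above 0.03 m or angle between jar's own z axis and vertical above 0.4 rad).
It also fails if it takes over 51 s, if anything falls off the work surface, if the arm or the gripper's body presses on something with over 40 N, if the wrist force passes 120 N, or if a joint passes its speed limit or range.

ROBOT

A 6-joint arm with a two-finger parallel gripper is mounted at the origin on the work surface. World frame = base frame: x ahead of the robot, y to its left, z up, the work surface at z = 0. Lengths are in mm, angles in rad, forces in N, time in s.
With the tool pointing down it reaches from about 300 to 775 mm from the base axis. Payload 14.6 kg.
Tool frame: the origin (TCP) lies on the centre line of the jaws, within the pads' length; the fingertips stand 8 mm ahead of it and the grasp point (between the pads) lies 11 mm behind it; z points along the fingers, y is the direction in which the jaws open and shut (so a half turn about z gives the same grasp; the last joint's range is limited). The gripper opens to 94 mm and grips with 3 to 60 N. Pads are 16 mm wide; open, the fingers measure 119 mm over their backs; the gripper's body (75 mm by 177 mm) begins 78 mm behind the grasp point.
Start: joints at [1.039, 0.3, 1.521, -0, 1.321, -0.067], TCP at [246.53, 491.642, 213.446] pointing down, gripper open.
Joint ranges: [-3.03, 3.03], [-0.79, 2.21], [0.23, 2.52], [-1.04, 4.18], [0, 3.07], [-2.55, 2.55]. Speed limits (rad/s): [2.22, 2.22, 2.57, 3.14, 3.14, 3.14].

INTERFACE

Orientations are given as [roll, pitch, yaw] about the fixed x, y, z axes, in that order (R = Rz(yaw) Ry(pitch) Rx(roll)).
In Python, from cell import read_state, cams, manip gives the robot as it stands.
- The arm moves only by the shell command python3 -m handwheel 'ROWS' [OPENING] [FORCE]. ROWS is JSON, a list of rows, each a list of 4 numbers: the shift along the tool's x, y, z in m, then the turn about the tool's z in degrees. In form: [[dx, dy, dz, turn], ...]. A call has 1 to 5 rows; each row is the pose to reach, as a shift and turn from the pose measured when the call began, along the tool's axes at that moment; what a row does not reach only later rows make up. A row lasts 1/8 s, in which the tool goes at most 62.5 mm and 10.7 degrees, less where a joint would pass 70% of its speed; a pose out of reach is approached as far as the arm can. A call with a gripper value outside its range is refused whole. OPENING is the closure, from 0 (fully open) to 1 (shut), set as the call begins (- or left out, the last holds). The fingers move at their own pace and stop on an object; FORCE is the grip in N (left out, the last holds). Time passes only in rows, so rows that repeat a pose let the fingers close. It gives the time, the measured TCP pose, the force and the opening at its end, in the units of the state.
- read_state(): the state, without advancing time (a new reading comes with each control period).
- cams.camera(name): name is "scene" or "top"; returns the picture (384x512x3 uint8, red, green, blue); there is no depth.
- cams.get_calibration(name): a dict with "vertical_fov" (degrees; the focal length in pixels is half the picture's height over the tangent of half this angle, whatever the lens; pixels are square), "cx", "cy" (the principal point, pixels), "R" (3x3) and "t" (3): a world point X has camera coordinates R X + t. Camera axes: x right, y down, z forward; pixel columns grow to the right and rows downward; lengths in mm; the calibration is good to about 2 mm. A picture is of the moment at which its call begins. get_calibration takes no time and is no camera call.
- manip.sign_off(): hands the job in, once; it reports no verdict.
The state is a dict: "clock": time; "joints": joint angles; "qd": joint speeds; "effort": joint torques, N m; "eef_pos": TCP position; "eef_rot": TCP orientation; "wrist_force": force on the tool from outside, world axes, zero at the start; "moment": the same for the moment, N m; "finger_gap": finger opening in mm.
Only numpy, scipy, OpenCV 4.12 (cv2) and the standard library are available. Lean on these libraries where they do the work, as an engineer would, in place of code of your own. Each camera call takes 0.05 s, during which the arm holds its last target. There are 200 camera calls.

## Working session

There is one attempt and no reset: what is moved stays moved. The work goes in short steps, Python scripts to look and compute and a shell command to move; the robot and the scene stay as the last step left them, time stands still between calls to the robot, and variables do not carry over. Pictures are saved under pics/ and viewed, about 8 in all and at most 12, crops included, and the job is handed in when it is done.

```bash
mkdir -p pics; ls
python3 - <<'E'
from cell import read_state,cams
import cv2
for n in("scene","top"):
    im=cams.camera(n); cv2.imwrite(f"pics/{n}0.png",cv2.cvtColor(im,cv2.COLOR_RGB2BGR))
    print(n,cams.get_calibration(n))
print(read_state())
E
```

```text
pics
scene {'vertical_fov': 47.163658509542124, 'cx': 255.02995157291656, 'cy': 197.0666534314332, 'R': array([[-0.20994891,  0.97771184,  0.00100873],
       [ 0.59028565,  0.1275773 , -0.79704886],
       [-0.7794128 , -0.1667441 , -0.60391398]]), 't': array([ 141.47681213, -233.52895227, 1924.89214287])}
top {'vertical_fov': 49.79969619793176, 'cx': 251.70450319156402, 'cy': 188.2501145532976, 'R': array([[-0.02209022, -0.99975387, -0.00205341],
       [-0.98341667,  0.02209896, -0.18000916],
       [ 0.18001023, -0.00195708, -0.98366279]]), 't': array([   4.55490349,  603.21849394, 1260.79909308])}
{'clock': 0.1, 'joints': array([ 1.03941338e+00,  3.00395554e-01,  1.52150244e+00, -4.55663952e-05,
        1.32072065e+00, -6.66272585e-02]), 'qd': array([-6.07145476e-04, -9.79586872e-04, -2.72132927e-03,  1.58326795e-05,
       -1.97130956e-05, -7.36274277e-04]), 'effort': array([ 9.45560205e-04, -5.32639146e+01, -3.53283513e+01,  7.09014013e-02,
        2.35521037e-02, -9.77606578e-05]), 'eef_pos': array([246.42354419, 491.45269781, 212.96104036]), 'eef_rot': array([-3.14056600e+00, -2.42688221e-05,  2.67684825e+00]), 'wrist_force': array([-0.16519615, -0.09606613,  0.16937216]), 'moment': array([0.00271051, 0.00085298, 0.00652099]), 'finger_gap': 93.96643494448777}
```

View pics/scene0.png

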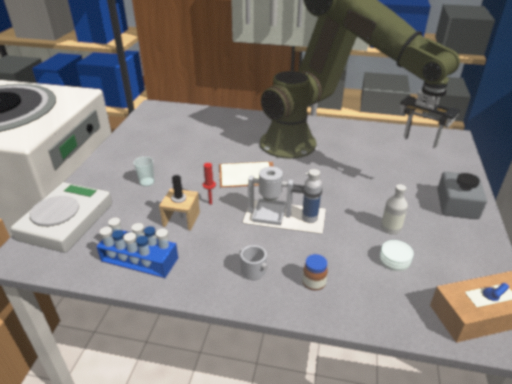

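View pics/top0.png

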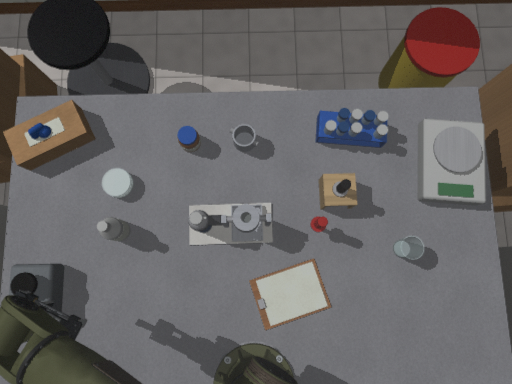

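The scene view shows the stand at about (272,190), the can at (312,190), the black rod in its rack at (178,190), and the red decoy at (209,180). In the top view the hole is near (246,217), the cap near (198,218) and the handle near (344,186). I'll enlarge both.

Run:
```python
import cv2,numpy as np
t=cv2.imread("pics/top0.png")[165:255,180:380]; s=cv2.imread("pics/scene0.png")[150:240,145:345]
f=lambda a:cv2.resize(a,None,fx=4,fy=4,interpolation=cv2.INTER_CUBIC)[:300 if 0 else 360]
c=np.vstack([f(t),f(s)]);c=cv2.resize(c,(666,600)) if 0 else c
cv2.imwrite("pics/c1.png",cv2.resize(c,None,fx=.83,fy=.83))
```

```text
(no output)
```

View pics/c1.png

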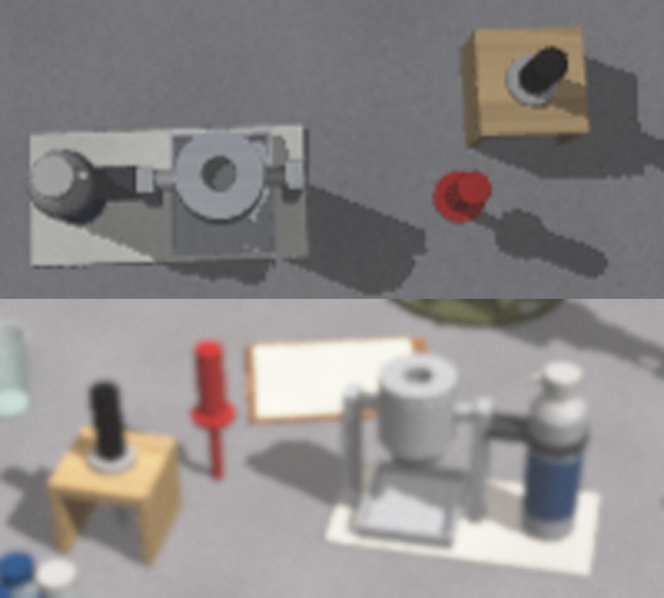

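The crop (3.32x) shows the bucket ring with the hole at about (246,218) in the top picture, the cap disc at about (194,218), the rod collar at about (340,189) and the handle top at about (346,184). Next I measure them with masks and cast rays.

```bash
cat > h.py <<'E'
import numpy as np,cv2
from cell import cams,read_state
def cal(n):
    c=cams.get_calibration(n); return c,192/np.tan(np.radians(c["vertical_fov"]/2))
def cast(n,uv,z):
    c,f=cal(n);R=c["R"];C=-R.T@c["t"]
    d=R.T@np.array([(uv[0]-c["cx"])/f,(uv[1]-c["cy"])/f,1]);return C+d*(z-C[2])/d[2]
def proj(n,X):
    c,f=cal(n);x=c["R"]@np.asarray(X,float)+c["t"];return np.array([c["cx"]+f*x[0]/x[2],c["cy"]+f*x[1]/x[2]])
def blobs(m,off,amin=15):
    n,l,s,c=cv2.connectedComponentsWithStats(m.astype(np.uint8))
    return [(tuple(np.round(c[i]+off,1)),s[i].tolist()) for i in range(1,n) if s[i,4]>=amin]
E
python3 - <<'E'
from h import *
np.set_printoptions(precision=1,suppress=True)
t=cv2.imread("pics/top0.png");s=cv2.imread("pics/scene0.png")
def rep(nm,img,x0,y0,x1,y1,fn,zs):
    h=cv2.cvtColor(img[y0:y1,x0:x1],cv2.COLOR_BGR2HSV).astype(int)
    for c,st in blobs(fn(h[...,0],h[...,1],h[...,2]),(x0,y0)):
        print(nm,c,st,*[cast("top" if img is t else "scene",c,z) for z in zs])
rep("handle top",t,325,170,362,212,lambda h,s,v:v<60,[138,178])
rep("handle scene",s,160,165,200,205,lambda h,s,v:v<55,[138])
rep("rack top",t,318,170,362,212,lambda h,s,v:(h>8)&(h<28)&(s>70)&(v>120),[90])
rep("red top",t,305,210,335,240,lambda h,s,v:(s>150),[0,90])
g=cv2.cvtColor(t,cv2.COLOR_BGR2GRAY)
print(g[205:232,186:208]);print(g[200:236,230:264])
E
```

```text
handle top (np.float64(343.4), np.float64(185.9)) [12, 10, 14, 13, 129] [ 588.9 -281.8  138. ] [ 581.6 -272.7  178. ]
handle scene (np.float64(176.9), np.float64(186.5)) [14, 12, 7, 20, 110] [ 584.1 -279.8  138. ]
rack top (np.float64(337.0), np.float64(189.1)) [5, 3, 34, 33, 670] [ 588.1 -272.4   90. ]
red top (np.float64(318.7), np.float64(222.5)) [6, 7, 16, 14, 130] [ 494.6 -225.1    0. ] [ 486.1 -210.5   90. ]
[[117 118 116 136 138 137 139 147 150 153 157 152 152 153 165 169 168 169
  169 170 172 170]
 [114 117 116 163 169 169 170 169 167 165 165 165 167 167 166 167 168 168
  166 167 167 169]
 [114 115 116 162 169 168 171 168 167 166 166 166 166 166 168 168 167 166
  164 167 169 167]
 [115 114 116 163 168 169 168 167 167 168 165 167 168 167 169 167 168 165
  166 169 168 168]
 [116 114 116 163 168 168 170 169 168 161 159 162 161 157 157 162 162 166
  168 169 168 171]
 [114 113 115 163 170 171 172 164 159 140 131 139 130 107 110 128 131 149
  162 168 169 169]
 [114 113 115 162 171 173 167 146 132 132 129 127 119 111 106  95  83  87
  123 152 167 168]
 [112 113 115 162 171 163 152 1
[... 1321 characters left out ...]
 92  85  87  83  85  80
   77  70  60  52]
 [115 115 114 150 140 100  97  99 102 104 102  99  94  86  85  82  85  76
   68  59  54  49]
 [115 114 114 151 171 146 107  88  88  97  93  88  86  81  79  71  68  63
   55  48  49  47]
 [116 116 115 151 168 174 158 128  91  71  80  74  76  68  67  62  60  55
   50  47  49  48]
 [115 115 114 150 170 172 174 173 140 113  96  85  65  57  52  51  49  49
   49  47  47  49]
 [116 116 115 150 171 174 173 173 174 173 154 135 116  92  62  51  49  50
   48  53  61  66]]
[[115 113 115 ... 116 117 117]
 [116 115 115 ... 118 117 114]
 [116 114 114 ... 128 129 132]
 ...
 [119 111  95 ...  99 103 112]
 [118 111  97 ... 101 105 113]
 [118 111  95 ...  99 103 112]]
```

Run:
```python
from h import *
np.set_printoptions(precision=1,suppress=True,linewidth=250)
t=cv2.imread("pics/top0.png");s=cv2.imread("pics/scene0.png")
K=8
def up(n,img,x0,y0,x1,y1,lo,hi,zs,amin=10):
    g=cv2.resize(cv2.cvtColor(img[y0:y1,x0:x1],cv2.COLOR_BGR2GRAY),None,fx=K,fy=K,interpolation=cv2.INTER_CUBIC)
    m=((g>=lo)&(g<=hi)).astype(np.uint8)
    for c in cv2.findContours(m,cv2.RETR_LIST,cv2.CHAIN_APPROX_NONE)[0]:
        A=cv2.contourArea(c)/K/K
        if A<amin: continue
        e=cv2.fitEllipse(c);q=(np.array(e[0])+.5)/K-.5+(x0,y0)
        print(n,"A%.0f"%A,"axes",np.array(e[1])/K,"px",q,*[cast(n,q,z) for z in zs])
print("cap");up("top",t,186,208,206,228,143,160.5,[198])
print("bucket");up("top",t,228,200,264,236,145,255,[176],40)
print("hole");up("top",t,238,208,256,228,0,115,[176])
print("scene hole");up("scene",s,262,168,284,182,0,135,[176],5)
# handle: axis ends
for n,img,b,th in(("top",t,(325,170,362,212),60),("scene",s,(160,165,200,205),70)):
    x0,y0,x1,y1=b
    g=cv2.resize(img[y0:y1,x0:x1].max(2),None,fx=K,fy=K,interpolation=cv2.INTER_CUBIC)
    c=max(cv2.findContours((g<th).astype(np.uint8),0,1)[0],key=cv2.contourArea)
    r=cv2.minAreaRect(c);bx=(cv2.boxPoints(r)+.5)/K-.5+(x0,y0)
    print(n,np.array(r[1])/K,bx.round(1).tolist())
    for p in([586,-280],[590,-280],[586,-276]): print(p,proj(n,[*p,98]),proj(n,[*p,138]),proj(n,[*p,178]))
up("scene",s,165,190,195,206,150,255,[94],4)
for n,img in(("top",t),):
    h=cv2.cvtColor(img,cv2.COLOR_BGR2HSV)[195:250,180:285]
    m=((h[...,1]<30)&(h[...,2]>150)).astype(np.uint8)
    p=cv2.findNonZero(m);r=cv2.minAreaRect(p);print("plate",r[1],[cast("top",q+(180,195),8)[:2] for q in cv2.boxPoints(r)])
```

```text
cap
top A123 axes [14.5 17.2] px [195.7 215.2] [503.8 149.6 198. ]
bucket
top A255 axes [20.  25.9] px [245.9 218.3] [494.5   9.8 176. ]
top A141 axes [10.9 37. ] px [241.1 207.1] [527.   22.9 176. ]
hole
top A87 axes [10.4 10.7] px [245.4 216.8] [498.8  11.1 176. ]
scene hole
scene A10 axes [2.9 6. ] px [263.3 180.2] [542.9  -1.4 176. ]
scene A8 axes [2.4 4.6] px [271.7 172.7] [495.3  16.8 176. ]
top [ 9.6 15.7] [[334.3, 187.3], [346.3, 177.2], [352.5, 184.4], [340.5, 194.6]]
[586, -280] [340.  189.3] [342.8 186.9] [345.8 184.3]
[590, -280] [340. 188.] [342.8 185.6] [345.7 183. ]
[586, -276] [338.7 189.3] [341.5 186.9] [344.4 184.4]
scene [21.7  7.3] [[172.1, 176.2], [179.3, 175.3], [182.0, 196.8], [174.8, 197.7]]
[586, -280] [177.9 196.6] [176.6 186.8] [175.3 176.7]
[590, -280] [177.5 197.3] [176.2 187.5] [174.9 177.4]
[586, -276] [179.1 196.8] [177.8 187. ] [176.5 176.8]
scene A356 axes [18.5 33.9] px [179.5 197.4] [ 584.2 -275.5   94. ]
plate (39.2115592956543, 82.25432586669922) [array([560. , 201.4]), array([563.1, -67.8]), array([435.6, -68.1]), array([432.7, 196.5])]
```

Measured:
- **Hole:** (498.5, 11). The plate corners agree, with stand yaw about 0.011 rad.
- **Cap:** (497, 151), which is 140 mm from the hole as required.
- **Handle:** (587, -280.5). The two views agree within about 4 mm.

First move is to the cap.

```bash
cat > go.py <<'E'
import sys
from h import *
from scipy.spatial.transform import Rotation as Ro
s=read_state();R=Ro.from_euler("xyz",s["eef_rot"]).as_matrix()
np.set_printoptions(precision=4,suppress=True)
print(s["clock"],s["eef_pos"].round(1),s["eef_rot"].round(3),s["joints"].round(2),s["wrist_force"].round(1),round(s["finger_gap"],1))
for a in sys.argv[1:]:
    print(a,R.T@(np.array(eval(a),float)-s["eef_pos"])/1000)
E
python3 go.py "(497,151,260)" "(246.4,491.4,260)"
```

```text
0.1 [246.4 491.5 213. ] [-3.141 -0.     2.677] [ 1.04  0.3   1.52 -0.    1.32 -0.07] [-0.2 -0.1  0.2] 94.0
(497,151,260) [-0.3766 -0.1921 -0.0469]
(246.4,491.4,260) [-0.     -0.0001 -0.047 ]
```

```bash
python3 -m handwheel '[[0,0,-0.03,0],[-0.03,-0.015,-0.047,0],[-0.08,-0.04,-0.047,0],[-0.13,-0.066,-0.047,0],[-0.18,-0.092,-0.047,0]]' 1 20; python3 go.py "(497,151,260)"
```

```text
clock: 0.72
eef_pos: [366.8, 327.0, 259.9]
eef_rot: [-3.14, -0.0, 2.677]
wrist_force: [1.2, 0.5, 0.3]
finger_gap: 47.6
0.725 [366.8 327.  259.9] [-3.14  -0.     2.677] [ 0.65  0.13  1.61 -0.    1.4  -0.45] [1.2 0.5 0.3] 47.6
(497,151,260) [-0.1953 -0.099  -0.    ]
```

```bash
python3 -m handwheel '[[-0.05,-0.025,0,0],[-0.1,-0.05,0,0],[-0.15,-0.076,0,0],[-0.1953,-0.099,0,0],[-0.1953,-0.099,0.035,0]]'; python3 go.py "(497,151,210)"
python3 - <<'E'
from h import *
a=cams.camera("top")[180:255,150:300];b=cams.camera("scene")[130:230,240:390]
f=lambda a:cv2.resize(a,None,fx=4,fy=4,interpolation=2)
c=cv2.resize(np.vstack([f(a),f(b)]),None,fx=.85,fy=.85)
cv2.imwrite("pics/c2.png",c[...,::-1])
E
```

```text
clock: 1.35
eef_pos: [499.1, 148.6, 225.8]
eef_rot: [3.141, 0.003, 2.673]
wrist_force: [0.1, 1.1, -0.7]
finger_gap: 0.8
1.35 [499.1 148.6 225.8] [3.141 0.003 2.673] [ 0.22  0.22  1.59 -0.    1.33 -0.88] [ 0.1  1.1 -0.7] 0.8
(497,151,210) [0.003  0.0012 0.0158]
```

View pics/c2.png

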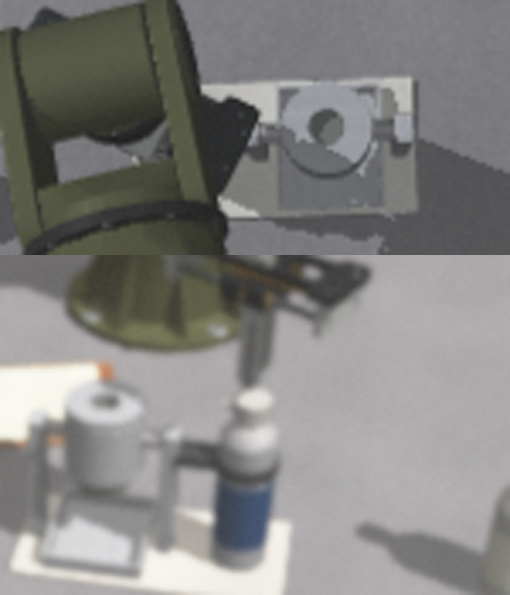

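The fingers are right above the cap (scene crop: fingertips at (257,385), cap at (257,400)). Pressing now.

```bash
python3 -m handwheel '[[0.002,0.001,0.012,0],[0.002,0.001,0.02,0],[0.002,0.001,0.024,0],[0.002,0.001,0.0265,0],[0.002,0.001,0.0265,0]]'; python3 go.py
```

```text
clock: 2.08
eef_pos: [494.4, 152.4, 198.0]
eef_rot: [-3.138, -0.003, 2.676]
wrist_force: [-12.0, -1.4, 24.1]
finger_gap: 0.6
2.075 [494.4 152.4 198. ] [-3.138 -0.003  2.676] [ 0.23  0.24  1.63 -0.    1.27 -0.88] [-12.   -1.4  24.1] 0.6
```

The cap is fully down: 24 N on the wrist, tips at z=190. Releasing.

```bash
python3 -m handwheel '[[0,0,-0.01,0],[0,0,-0.04,0],[0,0,-0.07,0],[0,0,-0.09,0],[0,0,-0.09,0]]' 0; python3 go.py "(587,-280.5,290)" "(587,-280.5,200)"
```

```text
clock: 2.7
eef_pos: [495.2, 152.7, 289.2]
eef_rot: [-3.14, -0.001, 2.677]
wrist_force: [-0.3, 0.4, -0.4]
finger_gap: 46.9
2.7 [495.2 152.7 289.2] [-3.14  -0.001  2.677] [ 0.23  0.18  1.49 -0.    1.47 -0.88] [-0.3  0.4 -0.4] 46.9
(587,-280.5,290) [-0.2763 -0.3461 -0.0006]
(587,-280.5,200) [-0.2764 -0.346   0.0894]
```

```bash
python3 -m handwheel '[[-0.03,-0.037,0,0],[-0.068,-0.085,0,0],[-0.105,-0.132,0,0],[-0.143,-0.18,0,0],[-0.18,-0.227,0,0]]' && python3 -m handwheel '[[-0.03,-0.038,0,0],[-0.06,-0.075,0,0],[-0.09,-0.11,0,0],[-0.097,-0.119,0,0],[-0.097,-0.119,0,0]]'; python3 go.py "(587,-280.5,200)" "(587,-280.5,128)"
```

```text
clock: 3.32
eef_pos: [554.3, -132.7, 288.2]
eef_rot: [-3.14, -0.002, 2.677]
wrist_force: [0.5, 0.6, 0.9]
finger_gap: 93.8
clock: 3.95
eef_pos: [587.6, -282.5, 286.9]
eef_rot: [-3.14, -0.004, 2.676]
wrist_force: [-0.4, -0.2, 0.5]
finger_gap: 93.9
3.95 [ 587.6 -282.5  286.9] [-3.14  -0.004  2.676] [-0.5   0.5   1.07 -0.    1.57 -1.61] [-0.4 -0.2  0.5] 93.9
(587,-280.5,200) [0.0011 0.0017 0.0869]
(587,-280.5,128) [0.0008 0.0018 0.1589]
```

```bash
python3 -m handwheel '[[0.001,0.002,0.04,0],[0.001,0.002,0.08,0],[0.001,0.002,0.085,0],[0.001,0.002,0.085,0]]'; python3 go.py "(587,-280.5,128)"
python3 - <<'E'
from h import *
a=cams.camera("top")[150:240,280:400];b=cams.camera("scene")[130:240,120:240]
f=lambda a:cv2.resize(a,(480,a.shape[0]*4),interpolation=2)
c=cv2.resize(np.vstack([f(a),f(b)]),None,fx=.74,fy=.74)
cv2.imwrite("pics/c3.png",c[...,::-1])
E
```

```text
clock: 4.45
eef_pos: [587.6, -279.7, 203.5]
eef_rot: [-3.14, -0.002, 2.677]
wrist_force: [-0.0, -0.4, 0.2]
finger_gap: 94.1
4.45 [ 587.6 -279.7  203.5] [-3.14  -0.002  2.677] [-0.5   0.54  1.21 -0.    1.4  -1.61] [-0.  -0.4  0.2] 94.1
(587,-280.5,128) [ 0.     -0.0009  0.0755]
```

View pics/c3.png

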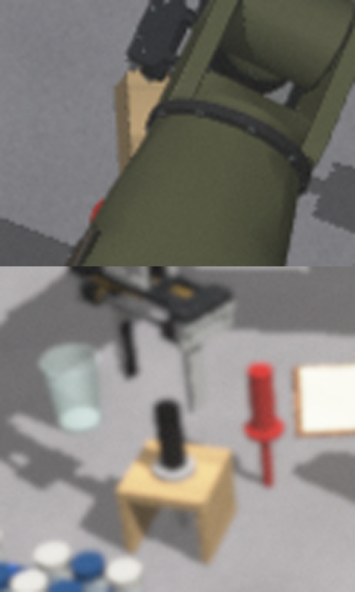

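The fingers straddle the black handle (scene crop: tips at (130,375) and (194,408), handle top at (168,405)), and the red decoy is clear. Descending and closing.

```bash
python3 -m handwheel '[[0,-0.001,0.03,0],[0,-0.001,0.055,0],[0,-0.001,0.072,0],[0,-0.001,0.0755,0],[0,-0.001,0.0755,0]]' && python3 -m handwheel '[[0,0,0,0],[0,0,0,0],[0,0,0,0],[0,0,0,0],[0,0,0,0]]' 1 35; python3 go.py
```

```text
clock: 5.18
eef_pos: [587.6, -281.3, 129.6]
eef_rot: [-3.14, 0.0, 2.677]
wrist_force: [-1.2, -0.5, -0.9]
finger_gap: 93.9
clock: 5.8
eef_pos: [587.6, -281.3, 129.6]
eef_rot: [-3.14, 0.0, 2.677]
wrist_force: [0.3, 0.2, -0.7]
finger_gap: 47.3
5.8 [ 587.6 -281.3  129.6] [-3.14   0.     2.677] [-0.5   0.6   1.29 -0.    1.25 -1.61] [ 0.3  0.2 -0.7] 47.3
```

```bash
python3 -m handwheel '[[0,0,0,0],[0,0,0,0],[0,0,0,0],[0,0,0,0],[0,0,0,0]]'; python3 go.py
```

```text
clock: 6.42
eef_pos: [587.7, -281.3, 129.5]
eef_rot: [-3.14, 0.0, 2.677]
wrist_force: [1.1, 1.3, -1.2]
finger_gap: 29.7
6.425 [ 587.7 -281.3  129.5] [-3.14   0.     2.677] [-0.5   0.6   1.29 -0.    1.25 -1.61] [ 1.1  1.3 -1.2] 29.7
```

```bash
python3 -m handwheel '[[0,0,-0.02,0],[0,0,-0.06,0],[0,0,-0.11,0],[0,0,-0.16,0],[0,0,-0.2,0]]' && python3 -m handwheel '[[0,0,-0.0,0],[0,0,0,0]]' ; python3 go.py "(498.5,11,330)"
python3 - <<'E'
from h import *
for n in("top","scene"):
    a=cams.camera(n);cv2.imwrite(f"pics/{n}4.png",a[...,::-1])
s=cv2.imread("pics/scene4.png")
cv2.imwrite("pics/c4.png",cv2.resize(s[60:220,100:300],None,fx=3,fy=3,interpolation=2))
p=read_state()["eef_pos"];np.set_printoptions(precision=1)
for n in("top","scene"):print(n,[proj(n,p+[0,0,-d]) for d in(119.5,39.5)])
E
```

```text
clock: 7.05
eef_pos: [587.5, -281.0, 331.5]
eef_rot: [-3.14, 0.001, 2.677]
wrist_force: [-0.0, -0.7, -2.8]
finger_gap: 29.4
clock: 7.3
eef_pos: [587.3, -280.9, 329.5]
eef_rot: [-3.14, -0.001, 2.677]
wrist_force: [-0.8, -0.7, -2.9]
finger_gap: 29.8
7.3 [ 587.3 -280.9  329.5] [-3.14  -0.001  2.677] [-0.5   0.49  0.99 -0.    1.66 -1.61] [-0.8 -0.7 -2.9] 29.8
(498.5,11,330) [ 0.2102  0.2211 -0.0006]
top [array([348.6, 181.8]), array([355.6, 175.8])]
scene [array([173.8, 168.6]), array([170.9, 146.6])]
```

View pics/c4.png

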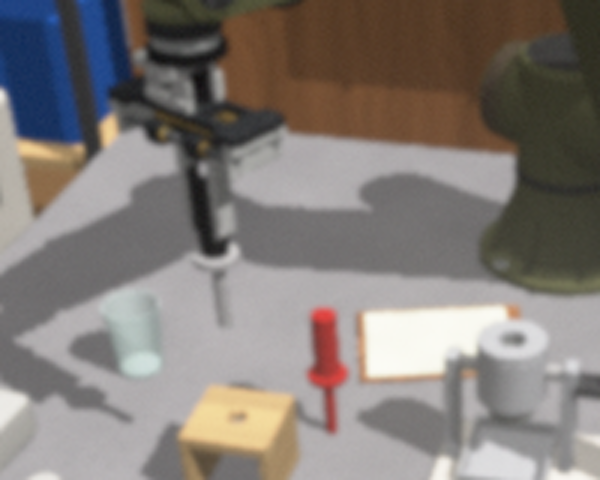

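The rod is held upright with its tip at scene px (174.7,168.7) against 173.8,168.6 predicted. The hole shows the same 1 px camera bias. Carrying it over the hole.

```bash
python3 -m handwheel '[[0.025,0.026,0,0],[0.06,0.063,0,0],[0.095,0.1,0,0],[0.13,0.137,0,0],[0.165,0.174,0,0]]' && python3 -m handwheel '[[0.025,0.026,0,0],[0.04,0.042,0,0],[0.0447,0.048,0,0],[0.0447,0.048,0,0]]' ; python3 go.py "(498,12,330)"
python3 - <<'E'
from h import *
for n in("top","scene"):
    a=cams.camera(n);cv2.imwrite(f"pics/{n}5.png",a[...,::-1])
s=cv2.imread("pics/scene5.png");t=cv2.imread("pics/top5.png")
f=lambda a:cv2.resize(a,None,fx=5,fy=5,interpolation=2)
cv2.imwrite("pics/c5.png",np.hstack([f(s[100:210,230:310]),f(t[170:280,206:286])]))
p=read_state()["eef_pos"];np.set_printoptions(precision=1)
for n in("top","scene"):print(n,[proj(n,p+[0,0,-d]) for d in(119.5,39.5)],proj(n,[498,12,176]))
E
```

```text
clock: 8.02
eef_pos: [516.8, -49.9, 327.9]
eef_rot: [-3.139, -0.004, 2.677]
wrist_force: [0.4, 0.4, -2.4]
finger_gap: 29.4
clock: 8.52
eef_pos: [498.4, 12.9, 327.4]
eef_rot: [-3.139, -0.005, 2.677]
wrist_force: [0.0, -0.9, -2.8]
finger_gap: 29.6
8.525 [498.4  12.9 327.4] [-3.139 -0.005  2.677] [-0.05  0.12  1.47 -0.    1.55 -1.15] [ 0.  -0.9 -2.8] 29.6
(498,12,330) [-0.0001 -0.001  -0.0026]
top [array([244.8, 215.6]), array([244.2, 212. ])] [245.1 217.1]
scene [array([270.4, 164.7]), array([270.9, 143. ])] [270.1 173. ]
```

View pics/c5.png

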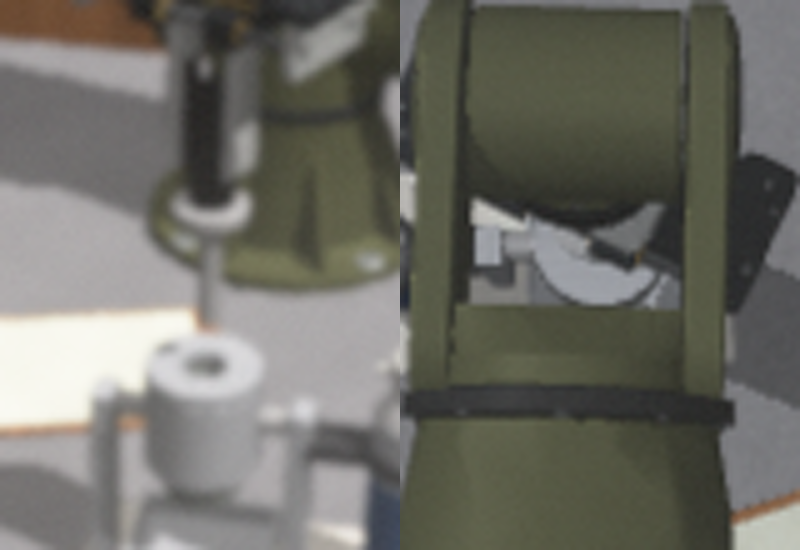

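The tip (scene 271.8,165.4) stands over the hole (271.2,172.6), with the residual well inside the 8 mm clearance. Lowering carefully.

```bash
python3 -m handwheel '[[0,-0.0005,0.01,0],[0,-0.0005,0.025,0],[0,-0.0005,0.034,0],[0,-0.0005,0.041,0],[0,-0.0005,0.041,0]]'; python3 go.py "(498,12,286)"
python3 - <<'E'
from h import *
s=cams.camera("scene")[:,:,::-1]
cv2.imwrite("pics/c6.png",cv2.resize(s[110:220,230:310],None,fx=5,fy=5,interpolation=2))
E
```

```text
clock: 9.25
eef_pos: [498.0, 11.9, 286.2]
eef_rot: [-3.139, -0.005, 2.676]
wrist_force: [-0.0, 0.3, -2.4]
finger_gap: 29.6
9.25 [498.   11.9 286.2] [-3.139 -0.005  2.676] [-0.05  0.14  1.55 -0.    1.46 -1.15] [-0.   0.3 -2.4] 29.6
(498,12,286) [-0.      0.0001  0.0002]
```

View pics/c6.png

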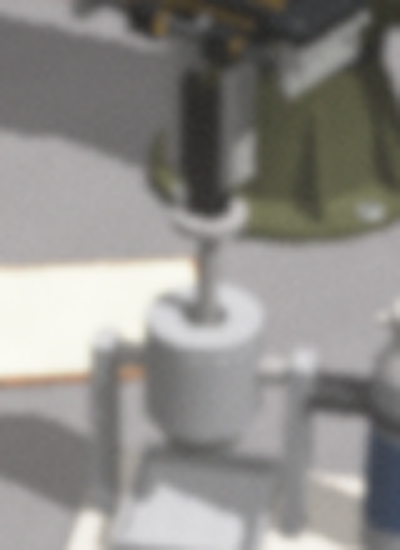

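The tip is in the hole without contact force. Pushing.

```bash
python3 -m handwheel '[[0,0,0.004,0],[0,0,0.006,0],[0,0,0.008,0],[0,0,0.01,0],[0,0,0.012,0]]' - 55; python3 -m handwheel '[[0,0,0.004,0],[0,0,0.008,0],[0,0,0.012,0],[0,0,0.016,0],[0,0,0.02,0]]'; python3 go.py "(498,12,217)"
```

```text
clock: 9.93
eef_pos: [498.4, 11.9, 275.6]
eef_rot: [-3.14, -0.003, 2.676]
wrist_force: [-0.8, 0.2, 4.6]
finger_gap: 29.0
clock: 10.55
eef_pos: [498.3, 11.9, 255.2]
eef_rot: [-3.14, -0.003, 2.676]
wrist_force: [0.6, -0.4, 1.8]
finger_gap: 29.5
10.55 [498.3  11.9 255.2] [-3.14  -0.003  2.676] [-0.05  0.16  1.6  -0.    1.39 -1.15] [ 0.6 -0.4  1.8] 29.5
(498,12,217) [ 0.0002 -0.      0.0382]
```

```bash
python3 -m handwheel '[[0,0,0.008,0],[0,0,0.016,0],[0,0,0.024,0],[0,0,0.032,0],[0,0,0.0375,0]]'; python3 -m handwheel '[[0,0,0,0],[0,0,0.001,0],[0,0,0.002,0]]'; python3 go.py
python3 - <<'E'
from h import *
s=cams.camera("scene")[:,:,::-1]
cv2.imwrite("pics/c7.png",cv2.resize(s[120:240,230:330],None,fx=5,fy=5,interpolation=2))
E
```

```text
clock: 11.18
eef_pos: [497.9, 11.9, 216.7]
eef_rot: [-3.139, -0.004, 2.676]
wrist_force: [-0.7, 0.5, -2.3]
finger_gap: 29.4
clock: 11.55
eef_pos: [498.0, 11.9, 215.4]
eef_rot: [-3.14, -0.003, 2.676]
wrist_force: [-5.4, 0.6, 10.7]
finger_gap: 29.5
11.55 [498.   11.9 215.4] [-3.14  -0.003  2.676] [-0.05  0.18  1.66 -0.    1.3  -1.15] [-5.4  0.6 10.7] 29.5
```

View pics/c7.png

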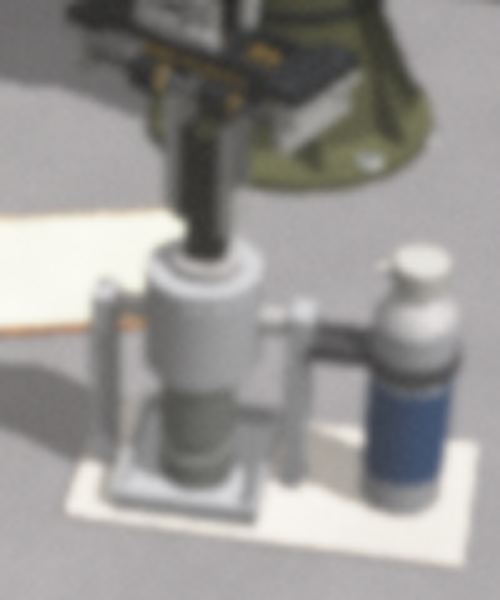

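The adapter is in the tray (crop (200,440)) and the collar sits flat on the bucket (z=215.4, where it should be, with a reaction force). Releasing and retreating.

```bash
python3 -m handwheel '[[0,0,-0.001,0],[0,0,-0.001,0],[0,0,-0.001,0],[0,0,-0.001,0],[0,0,-0.001,0]]' 0; python3 -m handwheel '[[0,0,0,0],[0,0,0,0],[0,0,0,0]]';python3 -m handwheel '[[0,0,-0.02,0],[0,0,-0.06,0],[0,0,-0.1,0],[0,0,-0.14,0],[0,0,-0.15,0]]'; python3 go.py "(350,-150,365)"
```

```text
clock: 12.22
eef_pos: [498.0, 11.9, 216.4]
eef_rot: [-3.14, -0.003, 2.676]
wrist_force: [-0.2, 0.2, 0.2]
finger_gap: 75.8
clock: 12.6
eef_pos: [498.0, 11.9, 216.4]
eef_rot: [-3.14, -0.003, 2.676]
wrist_force: [-0.2, 0.4, 0.2]
finger_gap: 93.9
clock: 13.22
eef_pos: [498.9, 12.0, 368.7]
eef_rot: [-3.141, -0.0, 2.676]
wrist_force: [0.4, -0.1, -0.1]
finger_gap: 93.9
13.225 [498.9  12.  368.7] [-3.141 -0.     2.676] [-0.05  0.11  1.39 -0.    1.64 -1.15] [ 0.4 -0.1 -0.1] 93.9
(350,-150,365) [ 0.0603 -0.2116  0.0038]
```

```bash
python3 -m handwheel '[[0,0,0,0],[0,0,0,0],[0,0,0,0],[0,0,0,0]]'
python3 - <<'E'
from h import *
s=cams.camera("scene")[:,:,::-1]
cv2.imwrite("pics/c8.png",cv2.resize(s[100:310,90:430],None,fx=2.3,fy=2.3,interpolation=2))
E
```

```text
clock: 13.72
eef_pos: [498.9, 12.0, 368.1]
eef_rot: [-3.141, -0.001, 2.676]
wrist_force: [-0.9, -0.3, -0.3]
finger_gap: 93.8
```

View pics/c8.png

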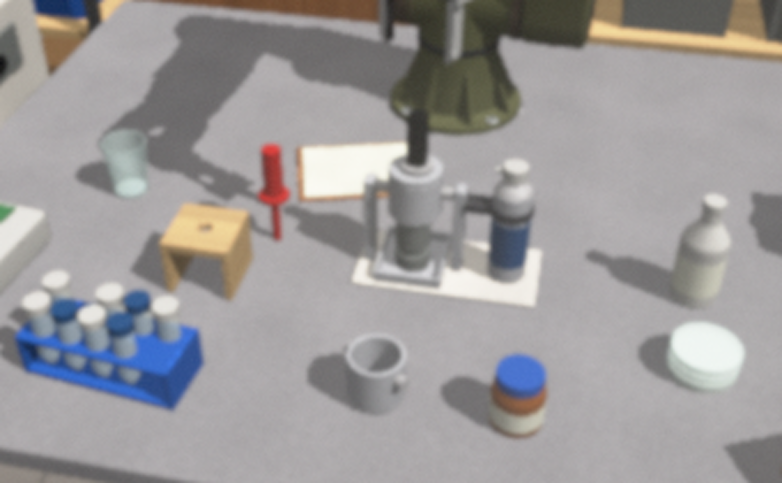

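The rod stands upright in the bucket at (417,140), the adapter is in the tray at (412,245), the cap is up, and the bystanders are where they were. Handing in.

```bash
python3 -c "
from cell import manip
print(manip.sign_off())"
```

```text
the job is handed in; nothing more can be done
None
```

The job is done and handed in at about 13.8 s of the 51 s allowed. No verdict is reported back, so success rests on my own checks.

**What I did**
- **Cap:** I pressed the spray cap to its stop (fingertips at z = 190 mm, 24 N on the wrist). I then lifted clear so that it sprang back.
- **Push-out:** I took the black rod from the rack, lowered its tip into the hole and pushed. The push showed about 7 N, and the adapter came loose and dropped into the tray.
- **Rod left in place:** I pushed on until the collar met the bucket, then released the rod and backed the arm off 150 mm.

**Last checks**
- **Seating:** The collar met the bucket with the tool at z = 215.4 mm, against 215.5 mm expected.
- **Final picture:** It shows the rod upright in the hole, the adapter in the tray, the cap up and the bystanders unmoved.
- **Robot contact:** The gripper is open and clear, and the wrist force is under 1 N.
- **Disagreement:** The scene camera read about 1 px (about 4 mm) to the right of the top-view measurements throughout. That is well inside the 8 mm clearance the rod had in the hole.
- **Not checked:** I judged the cap's return and the adapter's rest from pictures only. The top view of the stand was not re-measured at the end.

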